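Lock the tube cassette in the bead mill and close its guard

TASK

Make the bead mill ready to run: reach in through the open window in the top of its clear guard, press the clamp lever all the way down so that it locks on the tube cassette, then push the shutter fully shut over the window. Do not touch the guard or its window frame at any time. Nothing is to be picked up: leave both cassettes and the other things on the bench where they are.

Things in the scene. Friction and masses are not known exactly. Their poses are not given: they have to be found in the camera images.
- mill: Bead mill, a fixed bench machine: off-white housing 300 mm deep (x) by 360 mm wide (y), deck 90 mm above the bench. Origin under its centre at bench height; its x points to the back of the machine, away from the operator (the front ledge with a black rubber mat lies towards the robot), y to its left, z up. It stands anywhere within some 8 cm by 14 cm, turned up to 0.3 rad. All 'mill frame' numbers below are in mm in this frame.
- guard: Clear plastic guard fixed on the mill's deck, with a steel window frame; it must not be touched, nor its frame, shutter rails or stop. Same origin and axes as the mill. Box from x -75 to 145, y -160 to 160, top at z 196 (steel window frame 198). Two shutter rails along y stand on the top at x -72 and x 77, 6 mm wide, up to z 209; a stop bar joins them at y 119, up to z 207.
- window (a point): Centre of the window in the guard's top, at the upper face of its frame: x 2.5, y 55, z 198 in the mill frame. The opening is 115 mm (mill x) by 86 mm (mill y); the steel frame around it is 12 mm wide and 10 mm deep.
- clamp (a joint): Clamp lever inside the guard, angle in rad: 0 = level, fully down and locked on the cassette (hard stop); positive = raised, at most 0.28. It starts raised by 0.17 to 0.27. A steel bar 16 mm wide on a hinge across the mill (along y) at x 95, y 55, z 150; it points from there to the front (-x). Stiff friction hinge: it stays where it is left and takes about 4 N down at its pad to move.
- lever_pad (a point): Middle of the upper face of the lever's black finger pad (34 mm along the lever, 30 mm across), 107 mm from the hinge; it moves with the lever. With the lever locked it lies at x -12, y 55, z 156 in the mill frame, 42 mm below the top of the window frame; raised, 18 to 29 mm higher and up to 5 mm further back.
- shutter (a joint): How far the shutter is open, in m: 0 = fully shut against its stop, at most 0.106; it starts 0.085 to 0.105 open. It closes along the mill's +y and stays where it is left; about 3 N push moves it.
- shutter_tab (a point): Middle of the top edge of the shutter's upright black push tab, at z 223 in the mill frame; the tab is 60 mm (mill x) by 8 mm (mill y) and 18 mm high, standing on the clear shutter plate (141 by 102 mm, 5 mm thick, upper face z 205; the plate reaches 36 mm beyond the tab's middle to the mill's -y). With the shutter shut it lies at x 2.5, y 40 in the mill frame; open, it lies further to -y by the joint value. The shutter may be touched.
- cassette: Grey block 34 x 48 x 30 mm with six white-capped tubes, 42 mm high in all, loose in a low-rimmed bed under the clamp lever, at x 35, y 55, z 100 in the mill frame. Origin under its centre. Stays in place.
- spare_cassette: The same kind of cassette, standing loose on the mill's front ledge. Origin under its centre. Bystander.
- reagent_bottle: Amber bottle with black cap, 72 mm across, 150 mm high, to the left of the mill. Origin under its centre. Bystander.
- bead_jar: Small clear jar with white cap, 56 mm across, 70 mm high, to the left. Origin under its centre. Bystander.
- tip_box: Grey pipette tip box with clear lid, 89 x 129 x 90 mm, to the left. Origin under its centre. Bystander.
- beaker: Glass beaker, 68 mm across, 90 mm high, to the right of the mill. Origin under its centre. Bystander.
- tube_rack: White rack of tubes, 90 x 200 mm, 78 mm high, to the right. Origin under its centre. Bystander.
- wash_bottle: White wash bottle with spout, 74 mm across, 200 mm high, to the right. Origin under its centre. Bystander.

How it is judged:
By the outcome, as a careful person would: the job done as asked, in the order asked, and still so for the second after the job is handed in, with the robot touching nothing.
It also fails if it takes over 45 s, if anything falls off the work surface, if the arm or the gripper's body presses on something with over 40 N, if the wrist force passes 120 N, or if a joint passes its speed limit or range.

ROBOT

A 6-joint arm with a two-finger parallel gripper is mounted at the origin on the work surface. World frame = base frame: x ahead of the robot, y to its left, z up, the work surface at z = 0. Lengths are in m, angles in rad, forces in N, time in s.
With the tool pointing down it reaches from about 0.325 to 0.925 m from the base axis. Payload 3.1 kg.
Tool frame: the origin (TCP) lies at the very end of the fingers, on their centre line; the grasp point (between the pads) lies 19 mm behind it (grasp_offset is the distance from the TCP to the grasp point, in m); z points along the fingers, y is the direction in which the jaws open and shut (so a half turn about z gives the same grasp; the last joint's range is limited). The gripper opens to 85 mm and grips with 20 to 120 N. Pads are 22 mm wide; open, the fingers measure 114 mm over their backs; the gripper's body (76 mm by 85 mm) begins 54 mm behind the grasp point. The pads swing forward as they close: fully open they stand 13 mm farther back than shut.
Start: joints at [-1.394, 0.217, 1.613, -0, 1.311, -0.112], TCP at [0.178, -0.599, 0.231] pointing down, gripper open.
Joint ranges: [-2.75, 2.75], [-0.78, 2.1], [0.31, 2.55], [-1.13, 4.27], [0.13, 2.63], [-2.58, 2.58]. Speed limits (rad/s): [2.79, 2.79, 3.14, 3.14, 3.14, 3.14].

INTERFACE

Orientations are given as a unit quaternion [w, x, y, z].
In Python, from rig import read_state, snapshot, close_job, grasp_offset gives the robot as it stands.
- The arm moves only by the tool carry_out, never from a script. Its argument "increments" is a list of rows, each a list of 5 numbers: the shift along the tool's x, y, z in mm, then the turn about the tool's z in degrees, then the closure in counts, from 0 (fully open) to 255 (shut). A call has 1 to 5 rows; each row shifts and turns the commanded pose from where the row before left it, along the tool's axes as they then stand; what a row does not reach is not made up. A row lasts 1/12 s, in which the tool goes at most 41.7 mm and 7.16 degrees, less where a joint would pass 70% of its speed; a pose out of reach is approached as far as the arm can. A call with a gripper value outside its range is refused whole. The fingers move at their own pace and stop on an object; "squeeze" is the grip in N (left out, the last holds). Time passes only in rows, so rows that do not move let the fingers close. It gives the time, the measured TCP pose, the force and the opening at its end, in the units of the state.
- read_state(): the state, without advancing time (a new reading comes with each control period).
- snapshot(name): name is "side" or "top" or "wrist"; returns a dict with "color" (420x560x3 uint8, blue, green, red), "fx", "fy", "cx", "cy" (pixels), "T" (4x4, takes a point from camera to world coordinates); the wrist camera has in their place "tool_from_camera" (4x4, takes a point from camera to tool coordinates, whose origin is the TCP and whose axes are the flange's). Camera axes: x right, y up, looking along -z (the intrinsics and any distortion apply to the point x, -y, -z); pixel columns grow to the right and rows downward; lengths in m; the calibration is good to about 2 mm. A picture is of the moment at which its call begins: read the wrist's pose just before it. There is no depth.
- close_job(): hands the job in, once; it reports no verdict.
The state is a dict: "time_s": time; "joints": joint angles; "qvel": joint speeds; "effort": joint torques, N m; "position": TCP position; "eef_rot": TCP orientation; "contact_force": force on the tool from outside, world axes, zero at the start; "torque": the same for the moment, N m; "width": finger opening in m.
Only numpy, scipy, OpenCV 4.12 (cv2) and the standard library are available. Lean on these libraries where they do the work, as an engineer would, in place of code of your own. Each camera call takes 0.05 s, during which the arm holds its last target.

## Working session

There is one attempt and no reset: what is moved stays moved. The work goes in short steps, Python scripts to look and compute and a tool call to move; the robot and the scene stay as the last step left them, time stands still between calls to the robot, and variables do not carry over. Pictures are saved under pics/ and viewed, and the job is handed in when it is done.

Besides the shell and the picture viewer there is one more tool, called after "Call:" as name(argument=value, ...), one argument or row to a line, values as JSON. carry_out: Moves the arm, as the interface text tells. Its arguments: {"type":"object","properties":{"increments":{"type":"array","items":{"type":"array","items":{"type":"number"}}},"squeeze":{"type":"number"}},"required":["increments"]}

```bash
ls; mkdir -p pics; python3 - <<'E'
from rig import *
import cv2,json,pickle
s=read_state()
for k,v in s.items(): print(k,v)
print(grasp_offset if not callable(grasp_offset) else grasp_offset())
for n in ("side","top","wrist"):
    d=snapshot(n); cv2.imwrite(f"pics/{n}0.png",d["color"]); pickle.dump(d,open(f"{n}0.pkl","wb"))
    print(n,{k:v for k,v in d.items() if k!="color"})
E
```

```text
pics
time_s 0.0
joints [-1.39420600e+00  2.17775105e-01  1.61496507e+00  1.97259937e-05
  1.31129968e+00 -1.12233715e-01]
qvel [-0.0011735  -0.00127143  0.00033289 -0.00108313  0.00033845 -0.00029844]
effort [-4.98881327e-04 -3.96849597e+01 -3.03853369e+01 -2.89111349e-04
  9.69254383e-03 -3.15022504e-06]
position [ 0.17787519 -0.59828528  0.22993913]
eef_rot [-1.22327330e-03  9.89590318e-01  1.43907972e-01 -2.98418447e-05]
contact_force [-0.13666743  0.35095324 -0.19689975]
torque [ 0.03654642 -0.02650564 -0.04101843]
width 0.08547177660527867
0.0187
side {'fx': 475.1144298665404, 'fy': 475.1144298665404, 'cx': 289.8878494285659, 'cy': 206.358428000819, 'T': array([[-0.96372314,  0.17319274, -0.20308122,  0.23524278],
       [-0.2668264 , -0.64351165,  0.71742346,  0.92461779],
       [-0.0064326 ,  0.74558502,  0.66637947,  1.03470486],
       [ 0.        ,  0.        ,  0.        ,  1.        ]])}
top {'fx': 395.591515756172, 'fy': 395.591515756172, 'cx': 277.14662032727983, 'cy': 209.60857437199968, 'T': array([[ 0.02558493,  0.99486222, -0.09795189,  0.39349258],
       [-0.99939548,  0.02776197,  0.0209274 ,  0.00546906],
       [ 0.02353921,  0.09735725,  0.99497109,  1.17287621],
       [ 0.        ,  0.        ,  0.        ,  1.        ]])}
wrist {'fx': 340.5502833420335, 'fy': 340.5502833420335, 'cx': 280.95667558521626, 'cy': 212.85550356169568, 'tool_from_camera': array([[-4.81663752e-05,  9.45054415e-01,  3.26913063e-01,
         8.51141783e-02],
       [ 9.99999622e-01,  3.29409245e-04, -8.04933586e-04,
         1.21990784e-03],
       [-8.68394225e-04,  3.26912900e-01, -9.45054073e-01,
        -1.43148272e-01],
       [ 0.00000000e+00,  0.00000000e+00,  0.00000000e+00,
         1.00000000e+00]])}
```

View pics/side0.png

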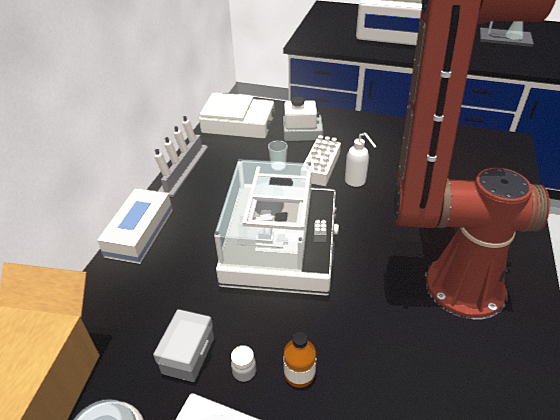

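View pics/top0.png

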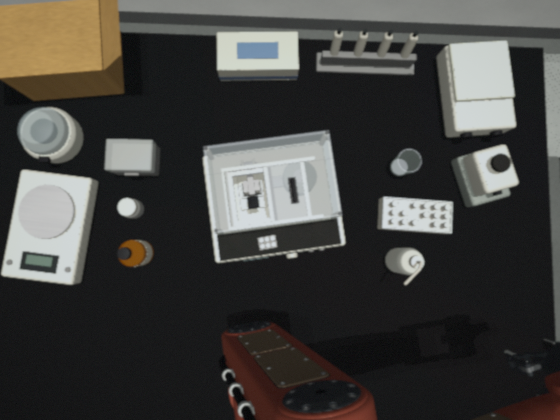

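View pics/wrist0.png

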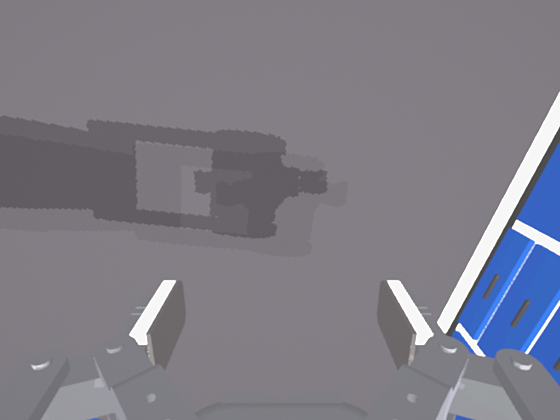

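```bash
python3 - <<'E'
import cv2
a=cv2.imread("pics/top0.png")[120:270,195:355]; cv2.imwrite("pics/topc.png",cv2.resize(a,None,fx=5,fy=4*1.0,interpolation=cv2.INTER_CUBIC)[:600])
a=cv2.imread("pics/side0.png")[150:300,205:350]; cv2.imwrite("pics/sidec.png",cv2.resize(a,None,fx=4,fy=4,interpolation=cv2.INTER_CUBIC))
E
```

```text
(no output)
```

View pics/topc.png

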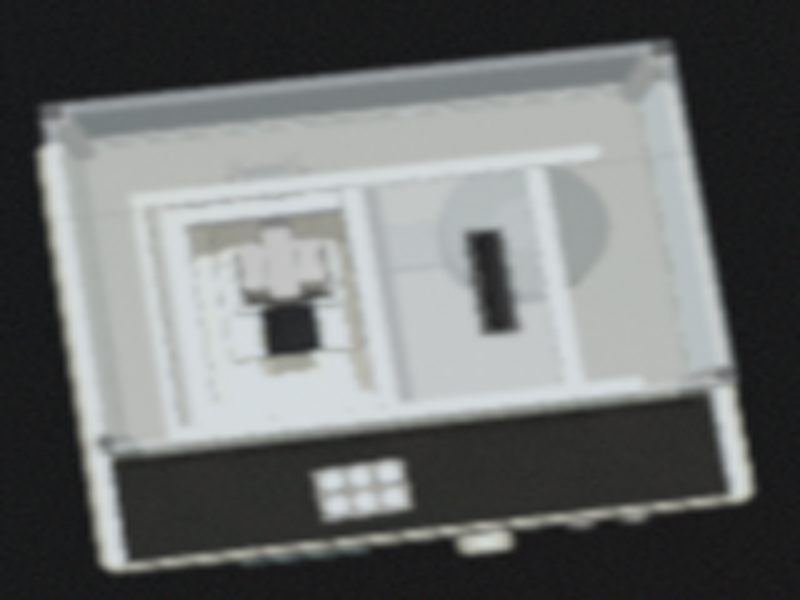

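View pics/sidec.png

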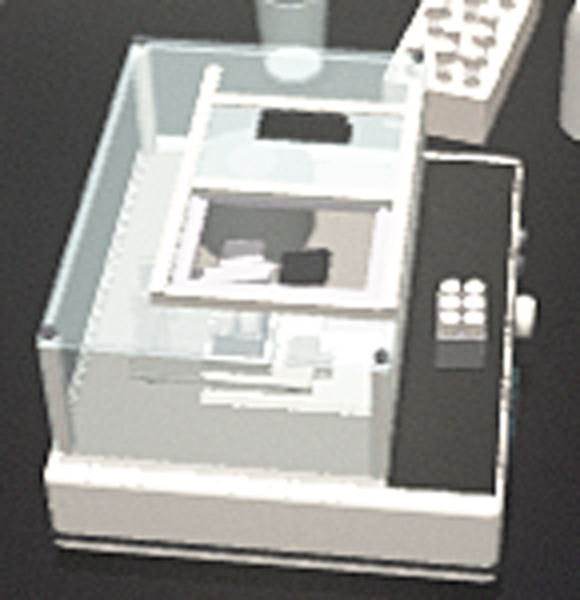

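```bash
cat > h.py <<'E'
import numpy as np, pickle
from scipy.optimize import least_squares
def proj(d,P,T=None):
    T=d["T"] if T is None else T
    P=np.atleast_2d(P); c=(P-T[:3,3])@T[:3,:3]
    return np.c_[d["cx"]+d["fx"]*c[:,0]/-c[:,2], d["cy"]-d["fy"]*c[:,1]/-c[:,2]]
def mill2w(p,M):
    x,y,a=p; c,s=np.cos(a),np.sin(a); M=np.atleast_2d(M)/1000.
    return np.c_[x+c*M[:,0]-s*M[:,1], y+s*M[:,0]+c*M[:,1], M[:,2]]
E
cat > fit.py <<'E'
from h import *
top=pickle.load(open("top0.pkl","rb")); side=pickle.load(open("side0.pkl","rb"))
C=np.array([[145,160,196],[145,-160,196],[-75,160,196],[-75,-160,196]],float)
tp=np.array([[50,108],[668,48],[108,443],[727,375]],float)/[5,4]+[195,120]
sp=np.array([[45,335],[140,42],[382,357],[415,55]],float)/4+[205,150]
f=lambda p:np.r_[(proj(top,mill2w(p,C))-tp).ravel(),(proj(side,mill2w(p,C))-sp).ravel()]
r=least_squares(f,[.55,0,0.1]); p=r.x
print(p, r.fun.round(1))
np.save("pose.npy",p)
import cv2
edges=[]
def box(x0,x1,y0,y1,z): return [[x0,y0,z],[x1,y0,z],[x1,y1,z],[x0,y1,z]]
polys=[box(-75,145,-160,160,196),box(-55,60,12,98,198),box(-67,72,0,110,198),box(-150,150,-180,180,90),box(-75,-69,-50,119,209),box(-29,5,40,70,156+22)]
for n,d in (("top",top),("side",side)):
    im=cv2.resize(d["color"],None,fx=4,fy=4,interpolation=cv2.INTER_CUBIC)
    for q in polys:
        u=((proj(d,mill2w(p,q))+.5)*4).astype(int)
        cv2.polylines(im,[u],True,(0,0,255),1)
    im=im[480:1080,780:1420] if n=="top" else im[600:1200,820:1400]
    cv2.imwrite(f"pics/ov_{n}.png",im)
E
python3 fit.py
```

```text
[ 0.52841689 -0.0092615   0.1644397 ] [-0.9 -1.1  1.1 -2.4 -1.6  2.   2.6  1.3 -2.3  0.8 -2.1 -1.7  1.5  1.7
  2.7 -0.7]
```

```bash
sleep 0
```

```text
(no output)
```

View pics/ov_top.png

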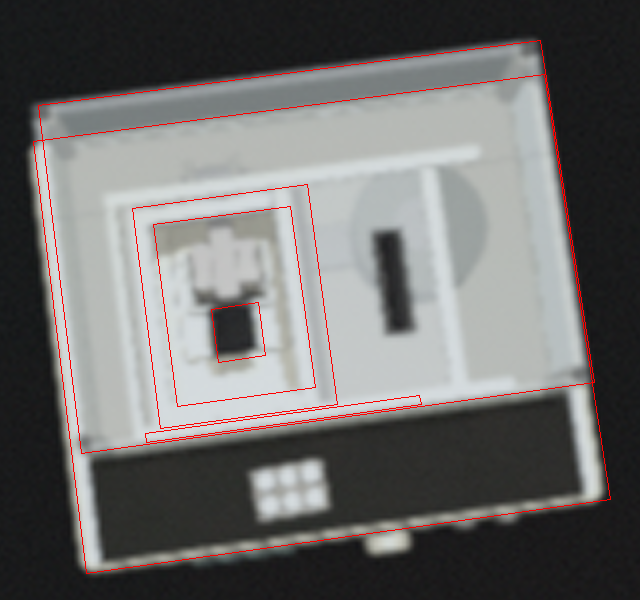

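View pics/ov_side.png

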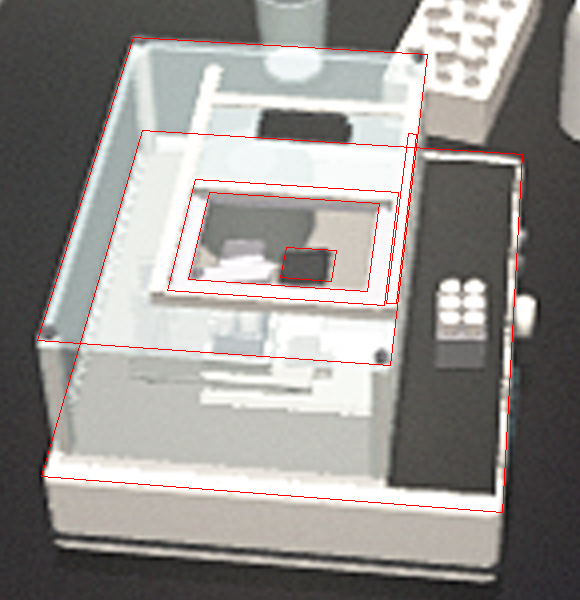

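Call:
carry_out(
  increments=[
    [0, 0, -20, -7, 128],
    [0, 0, -25, -7, 255],
    [0, 0, -25, -7, 255],
    [0, 0, -25, -7, 255],
    [0, 0, -25, -7, 255],
  ],
)

```text
time_s: 0.57
position: [0.1779, -0.5987, 0.3518]
eef_rot: [-0.001, 0.899, 0.438, 0.0]
contact_force: [0.8, -0.4, -0.7]
width: 0.0255
```

Call:
carry_out(
  increments=[
    [0, 0, 0, -7, 255],
    [0, 0, 0, -7, 255],
    [0, 0, 0, -7, 255],
    [0, 0, 0, -7, 255],
    [0, 0, 0, -7, 255],
  ],
)

```text
time_s: 0.98
position: [0.178, -0.5989, 0.3507]
eef_rot: [-0.0, 0.726, 0.688, 0.0]
contact_force: [0.0, -1.1, 0.4]
width: -0.0001
```

Call:
carry_out(
  increments=[
    [0, 0, 0, -7, 255],
    [0, 0, 0, -6, 255],
  ],
)

```text
time_s: 1.15
position: [0.178, -0.5988, 0.3507]
eef_rot: [-0.0, 0.644, 0.765, 0.0]
contact_force: [-0.4, -0.6, 0.3]
width: -0.0001
```

```bash
cat > st.py <<'E'
from rig import *
from h import *
from scipy.spatial.transform import Rotation as Ro
p=np.load("pose.npy"); s=read_state()
def tool(s):
    w,x,y,z=s["eef_rot"]; T=np.eye(4); T[:3,:3]=Ro.from_quat([x,y,z,w]).as_matrix(); T[:3,3]=s["position"]; return T
T=tool(s)
def w2m(P):
    c,sn=np.cos(p[2]),np.sin(p[2]); d=np.asarray(P)-[p[0],p[1],0]
    return np.array([c*d[0]+sn*d[1],-sn*d[0]+c*d[1],d[2]])*1000
def inc(M): # increments to get TCP to mill point M
    return T[:3,:3].T@((mill2w(p,M)[0]-T[:3,3]))*1000
if __name__=="__main__":
    print("t",s["time_s"],"joints",np.round(s["joints"],3),"w",s["width"])
    print("pos",np.round(s["position"],4),"mill",w2m(s["position"]).round(1),"F",np.round(s["contact_force"],2))
    print("yaw err deg",np.degrees(np.arctan2(T[1,0],T[0,0])-p[2]-np.pi/2), "z axis",T[:3,2].round(4))
    import sys
    if len(sys.argv)>3: print("inc",inc([float(a) for a in sys.argv[1:4]]).round(1))
E
python3 st.py -5 55 360
```

```text
t 1.15 joints [-1.394  0.148  1.472  0.     1.523 -1.567] w -8.40831854012513e-05
pos [ 0.178  -0.5988  0.3507] mill [-442.2 -524.2  350.7] F [-0.44 -0.57  0.34]
yaw err deg 0.4563069606247583 z axis [-2.0e-04  1.1e-03 -1.0e+00]
inc [575.8 441.8  -8.7]
```

Call:
carry_out(
  increments=[
    [15, 12, 0, 0, 255],
    [30, 23, 0, 0, 255],
    [30, 23, 0, 0, 255],
    [30, 23, 0, 0, 255],
    [30, 23, 0, 0, 255],
  ],
)

```text
time_s: 1.57
position: [0.2585, -0.4471, 0.3507]
eef_rot: [-0.0, 0.646, 0.763, 0.0]
contact_force: [1.1, 0.6, 1.0]
width: -0.0
```

Call:
carry_out(
  increments=[
    [30, 23, 0, 0, 255],
    [30, 23, 0, 0, 255],
    [30, 23, 0, 0, 255],
    [30, 23, 0, 0, 255],
    [30, 23, 0, 0, 255],
  ],
)

```text
time_s: 1.98
position: [0.347, -0.2799, 0.351]
eef_rot: [-0.0, 0.646, 0.763, 0.0]
contact_force: [1.3, -1.1, 0.5]
width: 0.0001
```

Call:
carry_out(
  increments=[
    [30, 23, 0, 0, 255],
    [30, 23, 0, 0, 255],
    [30, 23, 0, 0, 255],
    [30, 23, 0, 0, 255],
    [30, 23, 0, 0, 255],
  ],
)

```text
time_s: 2.4
position: [0.4355, -0.1128, 0.3512]
eef_rot: [0.0, 0.646, 0.763, 0.0]
contact_force: [-0.3, -0.7, -0.5]
width: 0.0001
```

Call:
carry_out(
  increments=[
    [30, 23, 0, 0, 255],
    [30, 23, 0, 0, 255],
    [30, 23, 0, 0, 255],
    [20, 14, 0, 0, 255],
    [0, 0, 0, 0, 255],
  ],
)

```text
time_s: 2.82
position: [0.4998, 0.0116, 0.3507]
eef_rot: [-0.001, 0.644, 0.765, 0.001]
contact_force: [-1.2, -0.2, 0.3]
width: 0.0002
```

```bash
python3 st.py -5 55 250; python3 - <<'E'
from st import *
import cv2
s=read_state(); d=snapshot("wrist"); d["T"]=tool(s)@d["tool_from_camera"]
pickle.dump(d,open("w1.pkl","wb")); cv2.imwrite("pics/w1.png",d["color"])
im=d["color"].copy()
E
```

```text
t 2.8167 joints [-0.119 -0.13   1.752  0.002  1.52  -0.291] w 0.00019283437249235236
pos [0.4998 0.0116 0.3507] mill [-24.8  25.2 350.7] F [-1.17 -0.19  0.35]
yaw err deg 0.4379048923031582 z axis [-3.0e-04  2.4e-03 -1.0e+00]
inc [ 29.4  20.  100.7]
```

View pics/w1.png

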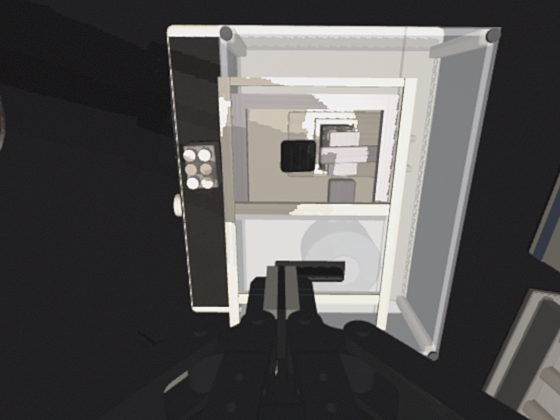

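```bash
python3 - <<'E'
import cv2
a=cv2.imread("pics/w1.png")
def crop(n,x,y,w,h,f):
    c=cv2.resize(a[y:y+h,x:x+w],None,fx=f,fy=f,interpolation=cv2.INTER_CUBIC); cv2.imwrite(f"pics/{n}.png",c)
crop("w1a",215,65,200,150,4)
crop("w1b",160,200,200,150,4)
E
```

```text
(no output)
```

View pics/w1a.png

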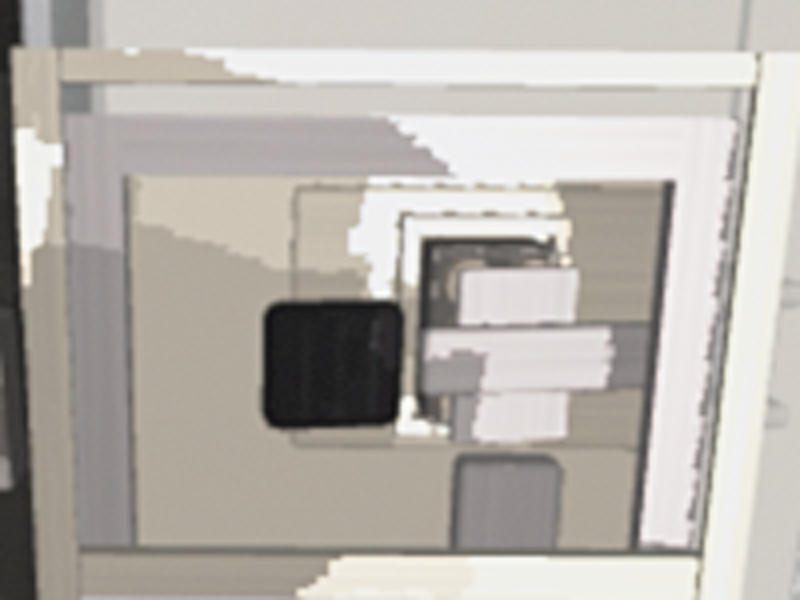

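View pics/w1b.png

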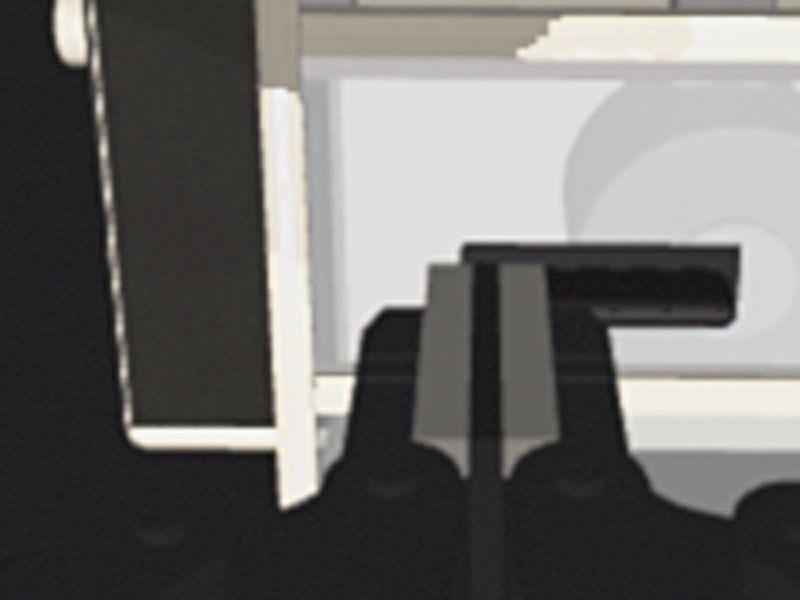

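```bash
cat > fit2.py <<'E'
from h import *
import cv2
w=pickle.load(open("w1.pkl","rb"))
cr=lambda u,v:[215+(u+.5)/4-.5,65+(v+.5)/4-.5]
obs=[((-55,98,198),cr(124,177)),((60,98,198),cr(675,180)),((-67,110,198),cr(63,115)),((72,110,198),cr(738,116))]
M=np.array([o[0] for o in obs],float); U=np.array([o[1] for o in obs])
f=lambda p:(proj(w,mill2w(p,M))-U).ravel()
p0=np.load("pose.npy")
r=least_squares(f,p0); print(r.x,r.fun.round(2)); print("with guess",f(p0).round(1))
p=r.x; np.save("pose_w.npy",p)
c,s=np.cos(p[2]),np.sin(p[2])
def ray(u,v,z):
    d=np.array([(u-w["cx"])/w["fx"],-(v-w["cy"])/w["fy"],-1]); D=w["T"][:3,:3]@d; o=w["T"][:3,3]; P=o+D*(z/1000-o[2])/D[2]
    q=P-[p[0],p[1],0]; return np.array([c*q[0]+s*q[1],-s*q[0]+c*q[1]])*1000
pad=[cr(263,302),cr(404,302),cr(404,426),cr(263,426)]
for z in (156,170,175,180,185): print(z,[ray(*u,z).round(1) for u in pad])
tabc=lambda u,v:[160+(u+.5)/4-.5,200+(v+.5)/4-.5]
print("tab",[ray(*tabc(*u),223).round(1) for u in ((462,245),(740,245),(738,268))])
print("plate end bar",[ray(*tabc(*u),205).round(1) for u in ((700,375),(700,415),(700,15),(700,62))])
im=cv2.resize(w["color"],None,fx=2,fy=2,interpolation=cv2.INTER_CUBIC)
def box(x0,x1,y0,y1,z): return [[x0,y0,z],[x1,y0,z],[x1,y1,z],[x0,y1,z]]
for q in [box(-75,145,-160,160,196),box(-55,60,12,98,198),box(-67,72,0,110,198),box(-150,150,-180,180,90),box(-75,-69,-100,122,209),box(74,80,-100,122,209)]:
    cv2.polylines(im,[((proj(w,mill2w(p,q))+.5)*2).astype(int)],True,(0,0,255),1)
cv2.imwrite("pics/w1ov.png",im[20:620,300:1020])
E
python3 fit2.py
```

```text
[ 0.52976612 -0.00923833  0.16915118] [-0.36 -0.05  0.1  -0.39 -0.19  0.12  0.44  0.39]
with guess [-1.4 -0.6 -1.  -0.3 -1.2 -0.6 -0.6  0.6]
156 [array([-25.8,  67.3]), array([ 8.7, 67.4]), array([ 9.8, 36.7]), array([-25.7,  36.6])]
170 [array([-25.8,  69. ]), array([ 7.3, 69.1]), array([ 8.3, 39.6]), array([-25.7,  39.5])]
175 [array([-25.8,  69.6]), array([ 6.8, 69.7]), array([ 7.8, 40.7]), array([-25.7,  40.6])]
180 [array([-25.8,  70.2]), array([ 6.3, 70.3]), array([ 7.3, 41.8]), array([-25.7,  41.7])]
185 [array([-25.8,  70.9]), array([ 5.8, 70.9]), array([ 6.8, 42.8]), array([-25.7,  42.7])]
tab [array([-30.1, -29.8]), array([ 31.4, -29.6]), array([ 31.3, -35.3])]
plate end bar [array([ 27.6, -74.1]), array([ 28.2, -85.4]), array([22.6, 18. ]), array([23.2,  7. ])]
```

View pics/w1ov.png

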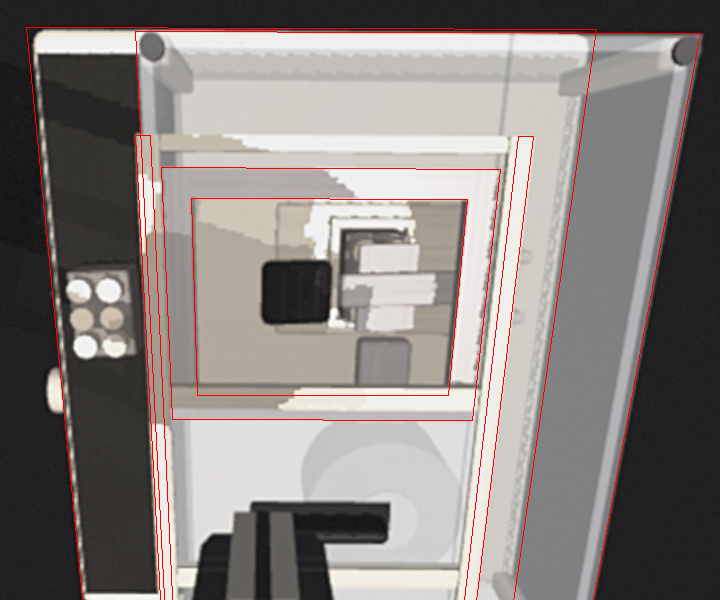

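```bash
cp pose_w.npy pose.npy; python3 st.py -8 55 230
```

```text
t 2.8667 joints [-0.122 -0.131  1.753  0.     1.521 -0.293] w -6.228714501682373e-05
pos [0.4991 0.0095 0.3507] mill [-27.1  23.6 350.7] F [ 0.57 -0.97 -0.2 ]
yaw err deg 0.0973635858487699 z axis [-1.3e-03  3.0e-04 -1.0e+00]
inc [ 31.3  19.3 120.7]
```

Call:
carry_out(
  increments=[
    [15, 10, 30, 0, 255],
    [16, 9, 30, 0, 255],
    [0, 0, 10, 0, 255],
    [0, 0, 0, 0, 255],
    [0, 0, 0, 0, 255],
  ],
)

```text
time_s: 3.28
position: [0.5118, 0.04, 0.281]
eef_rot: [-0.0, 0.646, 0.763, -0.001]
contact_force: [1.1, 0.1, -0.5]
width: 0.0003
```

```bash
python3 st.py -8 55 230; python3 - <<'E'
from st import *
import cv2
s=read_state(); print(np.round(s["qvel"],3)); d=snapshot("wrist"); d["T"]=tool(s)@d["tool_from_camera"]; d["pos"]=s["position"]
pickle.dump(d,open("w2.pkl","wb")); cv2.imwrite("pics/w2.png",d["color"])
E
python3 st.py -8 55 230
```

```text
t 3.2833 joints [-5.800e-02 -6.100e-02  1.816e+00 -1.000e-03  1.388e+00 -2.240e-01] w 0.0003058875126123197
pos [0.5118 0.04   0.281 ] mill [ -9.4  51.6 281. ] F [ 1.06  0.08 -0.49]
yaw err deg -0.19022203419133263 z axis [-1.7e-03 -9.0e-04 -1.0e+00]
inc [ 3.4  1.5 51. ]
[-0.007 -0.022 -0.046  0.002 -0.002  0.004]
t 3.3333 joints [-5.800e-02 -6.200e-02  1.815e+00 -1.000e-03  1.388e+00 -2.240e-01] w 0.00023850379500881701
pos [0.5128 0.0399 0.2825] mill [ -8.5  51.3 282.5] F [ 0.13 -0.43  0.87]
yaw err deg -0.217203904851505 z axis [ 1.3e-03 -8.0e-04 -1.0e+00]
inc [ 3.8  0.4 52.5]
```

View pics/w2.png

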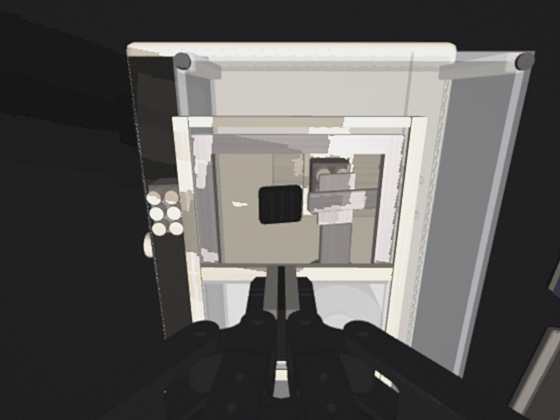

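```bash
python3 - <<'E'
import cv2
a=cv2.imread("pics/w2.png")
cv2.imwrite("pics/w2a.png",cv2.resize(a[105:285,170:430],None,fx=3,fy=3,interpolation=cv2.INTER_CUBIC))
E
```

```text
(no output)
```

View pics/w2a.png

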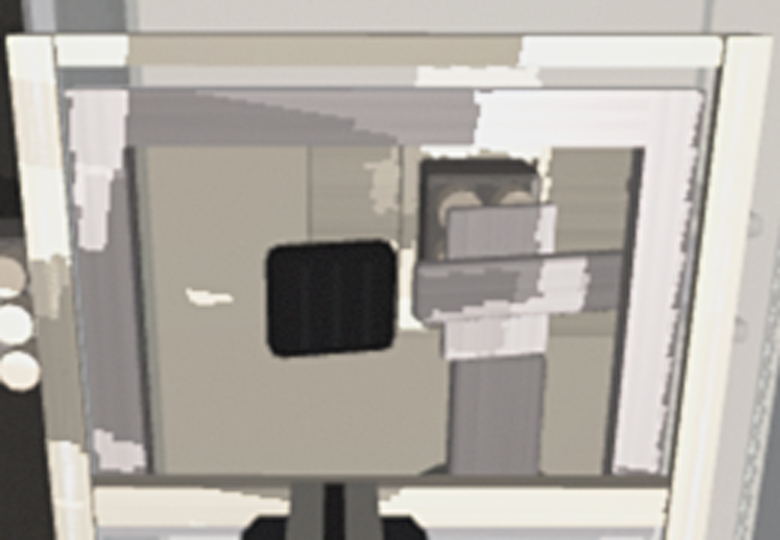

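```bash
cat > fit3.py <<'E'
from h import *
w=pickle.load(open("w2.pkl","rb"))
cr=lambda u,v:[170+(u+.5)/3-.5,105+(v+.5)/3-.5]
M=np.array([(-55,98,198),(60,98,198),(-67,110,198),(72,110,198)],float); U=np.array([cr(127,147),cr(643,148),cr(65,89),cr(704,90)])
f=lambda p:(proj(w,mill2w(p,M))-U).ravel()
p0=np.load("pose_w.npy")
r=least_squares(f,p0); print(r.x,r.fun.round(2)); print("with old",f(p0).round(1))
p=r.x; np.save("pose_w2.npy",p)
c,s=np.cos(p[2]),np.sin(p[2])
def ray(u,v,z):
    d=np.array([(u-w["cx"])/w["fx"],-(v-w["cy"])/w["fy"],-1]); D=w["T"][:3,:3]@d; o=w["T"][:3,3]; P=o+D*(z/1000-o[2])/D[2]
    q=P-[p[0],p[1],0]; return np.array([c*q[0]+s*q[1],-s*q[0]+c*q[1]])*1000
for z in (170,175,180,185): print(z,[ray(*cr(*u),z).round(1) for u in [(267,244),(396,241),(396,350),(267,354)]])
print([ray(*cr(*u),198).round(1) for u in [(149,470),(613,470)]])
print("shutter edge",[ray(*cr(*u),z).round(1) for u in [(200,487),(500,487)] for z in (200,205)])
T=w["T"]@np.linalg.inv(w["tool_from_camera"]); P=T[:3,3]; q=P-[p[0],p[1],0]
print("TCP mill",(c*q[0]+s*q[1])*1e3,(-s*q[0]+c*q[1])*1e3)
E
python3 fit3.py
```

```text
[ 0.52942497 -0.00929915  0.16445236] [-1.03 -0.37  0.52 -0.42  0.    0.47  0.5   0.47]
with old [-1.2  0.   0.4 -0.9 -0.2  1.   0.3 -0.1]
170 [array([-25.8,  68.4]), array([ 7.3, 69.2]), array([ 7.9, 39.5]), array([-26.4,  38.2])]
175 [array([-25.4,  69.7]), array([ 7. , 70.5]), array([ 7.6, 41.3]), array([-26. ,  40.1])]
180 [array([-25.1,  71. ]), array([ 6.7, 71.8]), array([ 7.3, 43.2]), array([-25.7,  42. ])]
185 [array([-24.7,  72.3]), array([ 6.4, 73.1]), array([ 7. , 45.1]), array([-25.3,  43.9])]
[array([-54.1,  18.2]), array([60.3, 18.5])]
shutter edge [array([-41.4,  14.6]), array([-40.7,  17.3]), array([32.3, 14.8]), array([31.4, 17.5])]
TCP mill -9.30643877506633 51.54657162456949
```

Call:
carry_out(
  increments=[
    [3, 1, 10, 0, 255],
    [0, 0, 20, 0, 255],
    [0, 0, 25, 0, 255],
    [0, 0, 15, 0, 255],
    [0, 0, 7, 0, 255],
  ],
)

```text
time_s: 3.75
position: [0.512, 0.0438, 0.2027]
eef_rot: [-0.001, 0.646, 0.763, -0.001]
contact_force: [-0.6, -0.0, -0.0]
width: -0.0001
```

Call:
carry_out(
  increments=[
    [0, 0, 3, 0, 255],
    [0, 0, 3, 0, 255],
    [0, 0, 3, 0, 255],
    [0, 0, 3, 0, 255],
    [0, 0, 3, 0, 255],
  ],
)

```text
time_s: 4.17
position: [0.5138, 0.0443, 0.1902]
eef_rot: [0.001, 0.646, 0.763, 0.001]
contact_force: [-0.2, 0.1, -0.4]
width: -0.0002
```

```bash
python3 -c "
import numpy as np
np.save('pose.npy',(np.load('pose_w.npy')+np.load('pose_w2.npy'))/2)"; python3 st.py -8 55 156; python3 - <<'E'
from rig import *
import cv2
d=snapshot("side"); cv2.imwrite("pics/s3.png",cv2.resize(d["color"][150:300,205:350],None,fx=4,fy=4,interpolation=cv2.INTER_CUBIC))
E
```

```text
t 4.1667 joints [-0.05   0.022  1.909 -0.     1.208 -0.217] w -0.00023143074085526372
pos [0.5138 0.0443 0.1902] mill [ -6.7  55.4 190.2] F [-0.16  0.14 -0.36]
yaw err deg -0.013862449497567543 z axis [ 2.3e-03 -1.0e-04 -1.0e+00]
inc [-0.4 -1.4 34.2]
```

View pics/s3.png

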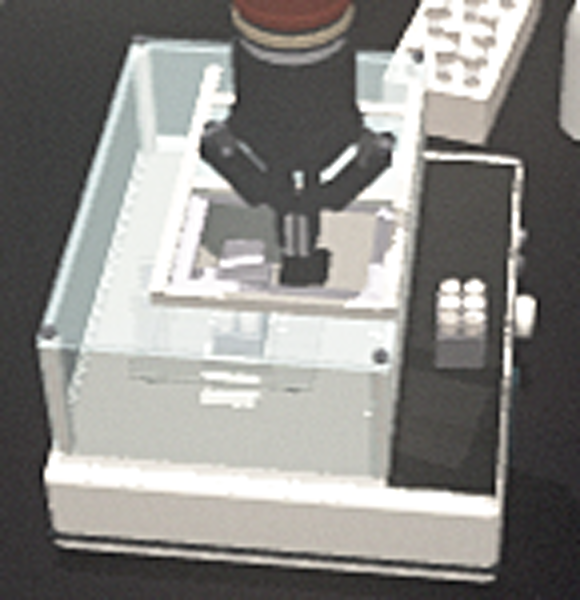

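Call:
carry_out(
  increments=[
    [0, 0, 3, 0, 255],
    [0, 0, 3, 0, 255],
    [0, 0, 3, 0, 255],
    [0, 0, 3, 0, 255],
    [0, 0, 3, 0, 255],
  ],
)

```text
time_s: 4.63
position: [0.513, 0.0443, 0.1745]
eef_rot: [-0.0, 0.646, 0.764, -0.0]
contact_force: [-2.0, -0.4, 2.8]
width: -0.0001
```

Call:
carry_out(
  increments=[
    [0, 0, 3, 0, 255],
    [0, 0, 2, 0, 255],
    [0, 0, 2, 0, 255],
    [0, 0, 2, 0, 255],
    [0, 0, 2, 0, 255],
  ],
)

```text
time_s: 5.05
position: [0.5128, 0.0443, 0.1631]
eef_rot: [-0.0, 0.646, 0.763, -0.0]
contact_force: [-1.6, -0.2, 2.9]
width: 0.0002
```

Contact at about 3 N; the lever is moving. Next, smaller steps to the stop.

Call:
carry_out(
  increments=[
    [0, 0, 2, 0, 255],
    [0, 0, 2, 0, 255],
    [0, 0, 1, 0, 255],
    [0, 0, 1, 0, 255],
    [0, 0, 0, 0, 255],
  ],
)

```text
time_s: 5.47
position: [0.5129, 0.0444, 0.1569]
eef_rot: [-0.0, 0.646, 0.763, 0.0]
contact_force: [0.2, 0.2, 0.5]
width: 0.0001
```

Call:
carry_out(
  increments=[
    [0, 0, 1, 0, 255],
    [0, 0, 0, 0, 255],
  ],
)

```text
time_s: 5.63
position: [0.5131, 0.0444, 0.1562]
eef_rot: [0.0, 0.646, 0.763, 0.0]
contact_force: [-1.0, 0.1, 1.7]
width: -0.0
```

Call:
carry_out(
  increments=[
    [0, 0, 1, 0, 255],
    [0, 0, 0, 0, 255],
  ],
)

```text
time_s: 5.8
position: [0.5131, 0.0444, 0.156]
eef_rot: [0.0, 0.646, 0.764, 0.0]
contact_force: [-3.1, -0.3, 5.7]
width: -0.0001
```

Call:
carry_out(
  increments=[
    [0, 0, 1, 0, 255],
    [0, 0, 0, 0, 255],
  ],
)

```text
time_s: 5.97
position: [0.5132, 0.0444, 0.1559]
eef_rot: [0.0, 0.646, 0.764, 0.0]
contact_force: [-4.6, 0.1, 9.5]
width: 0.0001
```

Call:
carry_out(
  increments=[
    [0, 0, 2, 0, 255],
    [0, 0, 2, 0, 255],
    [0, 0, 0, 0, 255],
  ],
)

```text
time_s: 6.22
position: [0.5134, 0.0444, 0.1555]
eef_rot: [-0.0, 0.646, 0.764, -0.0]
contact_force: [-12.4, -0.2, 26.7]
width: -0.0002
```

```bash
python3 st.py -8 55 156
```

```text
t 6.2167 joints [-0.05   0.064  1.936 -0.     1.142 -0.217] w -0.00016049561805845907
pos [0.5134 0.0444 0.1555] mill [ -7.1  55.6 155.5] F [-12.39  -0.21  26.65]
yaw err deg 0.0179814102686082 z axis [-9.e-04 -2.e-04 -1.e+00]
inc [-0.6 -0.9 -0.5]
```

Call:
carry_out(
  increments=[
    [0, 0, -4, 0, 255],
    [0, 0, -8, 0, 255],
    [0, 0, -20, 0, 255],
    [0, 0, -30, 0, 255],
    [0, 0, -35, 0, 255],
  ],
)

```text
time_s: 6.63
position: [0.5112, 0.0445, 0.2456]
eef_rot: [-0.002, 0.646, 0.763, -0.001]
contact_force: [1.4, -0.8, -0.7]
width: -0.0
```

Call:
carry_out(
  increments=[
    [0, 0, -25, 0, 255],
    [0, 0, 0, 0, 255],
    [0, 0, 0, 0, 255],
  ],
)

```text
time_s: 6.88
position: [0.5144, 0.0443, 0.2743]
eef_rot: [0.002, 0.646, 0.763, 0.002]
contact_force: [0.5, 0.2, -0.4]
width: -0.0004
```

```bash
python3 st.py -8 55 156; python3 - <<'E'
from st import *
import cv2
s=read_state(); d=snapshot("wrist"); d["T"]=tool(s)@d["tool_from_camera"]
pickle.dump(d,open("w4.pkl","wb"))
def box(x0,x1,y0,y1,z): return [[x0,y0,z],[x1,y0,z],[x1,y1,z],[x0,y1,z]]
im=cv2.resize(d["color"],None,fx=3,fy=3,interpolation=cv2.INTER_CUBIC)
for q in [box(-29,5,40,70,156),box(-55,60,12,98,198)]:
    cv2.polylines(im,[((proj(d,mill2w(p,q))+.5)*3).astype(int)],True,(0,0,255),1)
cv2.imwrite("pics/w4.png",im[300:900,480:1280])
E
```

```text
t 6.8833 joints [-0.05  -0.055  1.823  0.     1.369 -0.217] w -0.0003803938004929243
pos [0.5144 0.0443 0.2743] mill [ -6.   55.4 274.3] F [ 0.49  0.2  -0.4 ]
yaw err deg -0.009285720234492327 z axis [ 5.e-03 -1.e-04 -1.e+00]
inc [ -0.3  -2.6 118.3]
```

View pics/w4.png

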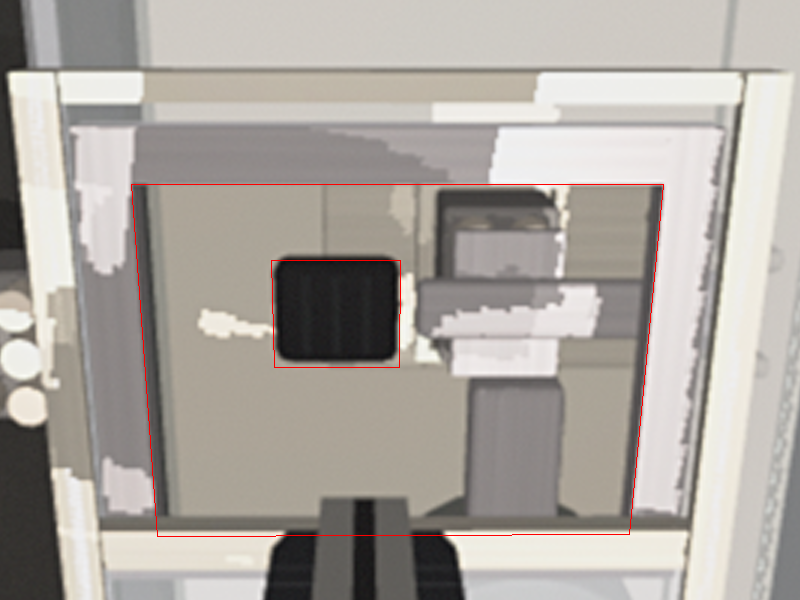

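Call:
carry_out(
  increments=[
    [-15, 2, 0, 0, 255],
    [-30, 2, 0, 0, 255],
    [-35, 2, 0, 0, 255],
    [-35, 2, 0, 0, 255],
    [-15, 0, 0, 0, 255],
  ],
)

```text
time_s: 7.35
position: [0.5418, -0.0857, 0.2693]
eef_rot: [-0.001, 0.647, 0.763, -0.002]
contact_force: [0.9, 0.4, 0.4]
width: -0.0001
```

Call:
carry_out(
  increments=[
    [0, 0, 5, 0, 255],
    [0, 0, 10, 0, 255],
    [0, 0, 10, 0, 255],
    [0, 0, 0, 0, 255],
  ],
)

```text
time_s: 7.68
position: [0.5397, -0.0807, 0.2426]
eef_rot: [-0.004, 0.645, 0.764, -0.001]
contact_force: [-0.6, 0.0, -1.1]
width: 0.0
```

```bash
python3 st.py 2.5 -75 213; python3 - <<'E'
from rig import *
import cv2
d=snapshot("side"); cv2.imwrite("pics/s5.png",cv2.resize(d["color"][150:300,205:350],None,fx=4,fy=4,interpolation=cv2.INTER_CUBIC))
d=snapshot("wrist"); cv2.imwrite("pics/w5.png",d["color"])
E
```

```text
t 7.6833 joints [-2.770e-01  4.400e-02  1.785e+00  1.000e-03  1.321e+00 -4.450e-01] w 2.863761334979073e-05
pos [ 0.5397 -0.0807  0.2426] mill [ -1.9 -72.1 242.6] F [-0.62  0.   -1.11]
yaw err deg 0.05982386434365609 z axis [-0.0076  0.0027 -1.    ]
inc [-3.   4.6 29.5]
```

View pics/s5.png

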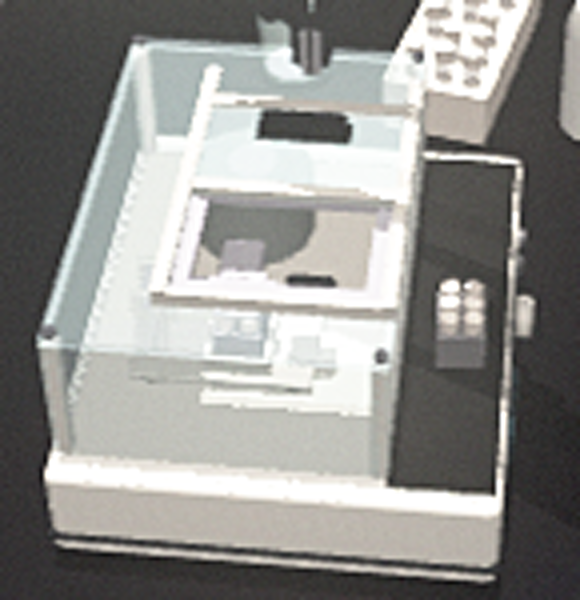

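View pics/w5.png

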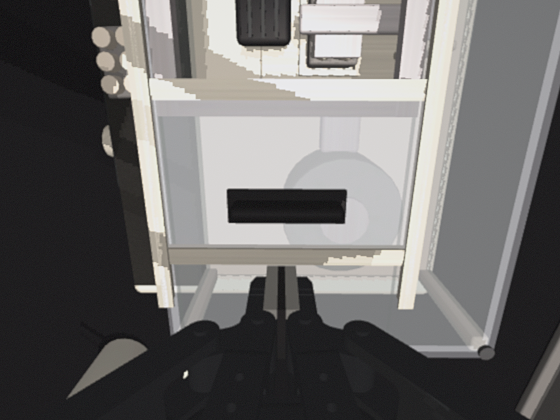

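Call:
carry_out(
  increments=[
    [0, 2, 0, 0, 255],
    [0, 2, 8, 0, 255],
    [0, 0, 8, 0, 255],
    [0, 0, 5, 0, 255],
    [0, 0, 0, 0, 255],
  ],
)

```text
time_s: 8.2
position: [0.5452, -0.0814, 0.2242]
eef_rot: [-0.002, 0.646, 0.764, -0.001]
contact_force: [0.9, -0.1, 0.6]
width: 0.0002
```

```bash
python3 st.py 2.5 -70 214
```

```text
t 8.2 joints [-0.276  0.069  1.793 -0.     1.283 -0.442] w 0.00019282406643734165
pos [ 0.5452 -0.0814  0.2242] mill [  3.4 -73.7 224.2] F [ 0.92 -0.15  0.62]
yaw err deg 0.0011654683983042438 z axis [-3.4e-03  9.0e-04 -1.0e+00]
inc [ 3.7 -0.8 10.2]
```

Call:
carry_out(
  increments=[
    [0, 0, 4, 0, 255],
    [0, 0, 4, 0, 255],
    [0, 0, 2, 0, 255],
    [0, 0, 0, 0, 255],
    [0, 0, 0, 0, 255],
  ],
)

```text
time_s: 8.62
position: [0.5463, -0.0819, 0.2162]
eef_rot: [-0.0, 0.646, 0.763, -0.0]
contact_force: [-0.3, 0.1, -0.5]
width: -0.0
```

Call:
carry_out(
  increments=[
    [4, 0, 0, 0, 255],
    [4, 0, 0, 0, 255],
    [4, 0, 0, 0, 255],
    [4, 0, 0, 0, 255],
    [4, 0, 0, 0, 255],
  ],
)

```text
time_s: 9.03
position: [0.5432, -0.0625, 0.2166]
eef_rot: [0.001, 0.646, 0.764, -0.0]
contact_force: [0.5, -3.6, 0.3]
width: 0.0002
```

```bash
python3 st.py 2.5 25 214
```

```text
t 9.0333 joints [-0.242  0.063  1.814 -0.002  1.263 -0.408] w 0.00019943068127789373
pos [ 0.5432 -0.0625  0.2166] mill [  4.6 -54.7 216.6] F [ 0.46 -3.6   0.27]
yaw err deg 0.00823812335735952 z axis [ 9.e-04 -2.e-03 -1.e+00]
inc [79.7 -2.1  2.4]
```

Call:
carry_out(
  increments=[
    [5, 0, 1, 0, 255],
    [6, 0, 1, 0, 255],
    [6, 0, 0, 0, 255],
    [6, -1, 0, 0, 255],
    [6, -1, 0, 0, 255],
  ],
)

```text
time_s: 9.45
position: [0.5367, -0.0333, 0.2145]
eef_rot: [0.001, 0.646, 0.763, 0.001]
contact_force: [2.6, -3.2, -0.1]
width: 0.0002
```

Call:
carry_out(
  increments=[
    [6, 0, 0, 0, 255],
    [6, 0, 0, 0, 255],
    [6, 0, 0, 0, 255],
    [6, 0, 0, 0, 255],
    [5, 0, 0, 0, 255],
  ],
)

```text
time_s: 9.87
position: [0.5313, -0.0046, 0.2144]
eef_rot: [-0.0, 0.646, 0.764, 0.0]
contact_force: [1.8, -2.5, 1.4]
width: 0.0003
```

```bash
python3 st.py 2.5 25 214
```

```text
t 9.8667 joints [-0.141  0.033  1.85   0.     1.258 -0.308] w 0.00026593184112221166
pos [ 0.5313 -0.0046  0.2144] mill [  2.5   4.3 214.4] F [ 1.84 -2.48  1.42]
yaw err deg 0.0034474701290505842 z axis [ 0.e+00  1.e-04 -1.e+00]
inc [20.7  0.   0.4]
```

Call:
carry_out(
  increments=[
    [4, 0, 0, 0, 255],
    [4, 0, 0, 0, 255],
    [4, 0, 0, 0, 255],
    [3, 0, 0, 0, 255],
    [2, 0, 0, 0, 255],
  ],
)

```text
time_s: 10.28
position: [0.5285, 0.0118, 0.2143]
eef_rot: [-0.0, 0.646, 0.764, -0.0]
contact_force: [2.0, -2.3, 0.2]
width: -0.0003
```

Call:
carry_out(
  increments=[
    [2, 0, 0, 0, 255],
    [1, 0, 0, 0, 255],
    [0, 0, 0, 0, 255],
  ],
)

```text
time_s: 10.53
position: [0.5278, 0.0147, 0.2142]
eef_rot: [-0.0, 0.646, 0.764, -0.0]
contact_force: [1.5, -1.3, 0.7]
width: 0.0002
```

Call:
carry_out(
  increments=[
    [1, 0, 0, 0, 255],
    [1, 0, 0, 0, 255],
    [0, 0, 0, 0, 255],
  ],
)

```text
time_s: 10.78
position: [0.5275, 0.0165, 0.2141]
eef_rot: [-0.0, 0.646, 0.763, -0.0]
contact_force: [1.0, -2.1, 0.9]
width: -0.0003
```

```bash
python3 st.py 2.5 25 214
```

```text
t 10.7833 joints [-0.102  0.026  1.858  0.     1.259 -0.268] w -0.0003398685216316551
pos [0.5275 0.0165 0.2141] mill [  2.2  25.7 214.1] F [ 0.96 -2.07  0.9 ]
yaw err deg -0.01087242066941077 z axis [-7.e-04  1.e-04 -1.e+00]
inc [-0.7  0.3  0.1]
```

Call:
carry_out(
  increments=[
    [1, 0, 0, 0, 255],
    [1, 0, 0, 0, 255],
    [0, 0, 0, 0, 255],
  ],
)

```text
time_s: 11.03
position: [0.5274, 0.0173, 0.2142]
eef_rot: [0.001, 0.646, 0.764, -0.001]
contact_force: [0.4, -4.9, 1.2]
width: 0.0002
```

Call:
carry_out(
  increments=[
    [1, 0, 0, 0, 255],
    [1, 0, 0, 0, 255],
    [0, 0, 0, 0, 255],
  ],
)

```text
time_s: 11.28
position: [0.5274, 0.0174, 0.2143]
eef_rot: [0.002, 0.646, 0.764, -0.002]
contact_force: [2.1, -9.2, -0.0]
width: -0.0
```

Call:
carry_out(
  increments=[
    [2, 0, 0, 0, 255],
    [2, 0, 0, 0, 255],
    [0, 0, 0, 0, 255],
  ],
)

```text
time_s: 11.53
position: [0.5274, 0.0175, 0.2143]
eef_rot: [0.006, 0.645, 0.764, -0.005]
contact_force: [2.5, -19.1, -1.0]
width: 0.0001
```

```bash
python3 st.py 2.5 25 214
```

```text
t 11.5333 joints [-0.091  0.024  1.86  -0.016  1.255 -0.254] w 0.00012987240061159384
pos [0.5274 0.0175 0.2143] mill [  2.3  26.8 214.3] F [  2.55 -19.09  -0.97]
yaw err deg 0.03736340539149261 z axis [ 0.002  -0.0154 -0.9999]
inc [-1.8  0.2  0.4]
```

Firmly against the stop. Backing off −y, then up.

Call:
carry_out(
  increments=[
    [-4, 0, 0, 0, 255],
    [-6, 0, 0, 0, 255],
    [-6, 0, 0, 0, 255],
    [-3, 0, 0, 0, 255],
    [0, 0, 0, 0, 255],
  ],
)

```text
time_s: 11.95
position: [0.5293, 0.0056, 0.2139]
eef_rot: [-0.001, 0.646, 0.763, 0.0]
contact_force: [-0.6, 0.6, 0.2]
width: -0.0003
```

Call:
carry_out(
  increments=[
    [0, 0, -10, 0, 255],
    [0, 0, -20, 0, 255],
    [0, 0, -30, 0, 255],
    [0, 0, -30, 0, 255],
    [0, 0, -20, 0, 255],
  ],
)

```text
time_s: 12.37
position: [0.5304, 0.0062, 0.3283]
eef_rot: [0.001, 0.646, 0.764, 0.001]
contact_force: [0.4, -0.1, 0.9]
width: -0.0003
```

Call:
carry_out(
  increments=[
    [-15, 0, -10, 0, 255],
    [-20, 0, 0, 0, 255],
    [-10, 0, 0, 0, 255],
    [0, 0, 0, 0, 255],
    [0, 0, 0, 0, 255],
  ],
)

```text
time_s: 12.78
position: [0.5366, -0.0385, 0.3338]
eef_rot: [-0.001, 0.646, 0.763, 0.0]
contact_force: [-0.6, -0.1, 0.1]
width: 0.0001
```

```bash
python3 st.py; python3 - <<'E'
from st import *
import cv2
s=read_state(); d=snapshot("wrist"); d["T"]=tool(s)@d["tool_from_camera"]
def box(x0,x1,y0,y1,z): return [[x0,y0,z],[x1,y0,z],[x1,y1,z],[x0,y1,z]]
im=cv2.resize(d["color"],None,fx=2,fy=2,interpolation=cv2.INTER_CUBIC)
for q in [box(-29,5,40,70,156),box(-27.5,32.5,36,44,223),box(-68,73,4,106,205)]:
    cv2.polylines(im,[((proj(d,mill2w(p,q))+.5)*2).astype(int)],True,(0,0,255),1)
cv2.imwrite("pics/w6.png",im[0:600,200:1000])
d=snapshot("side"); cv2.imwrite("pics/s6.png",cv2.resize(d["color"][150:300,205:350],None,fx=4,fy=4,interpolation=cv2.INTER_CUBIC))
d=snapshot("top"); cv2.imwrite("pics/t6.png",d["color"])
E
```

```text
t 12.7833 joints [-2.030e-01 -3.600e-02  1.695e+00  1.000e-03  1.484e+00 -3.680e-01] w 9.270208987934223e-05
pos [ 0.5366 -0.0385  0.3338] mill [  2.1 -30.  333.8] F [-0.59 -0.14  0.09]
yaw err deg -0.06141534491226884 z axis [-0.0015  0.0013 -1.    ]
```

View pics/w6.png

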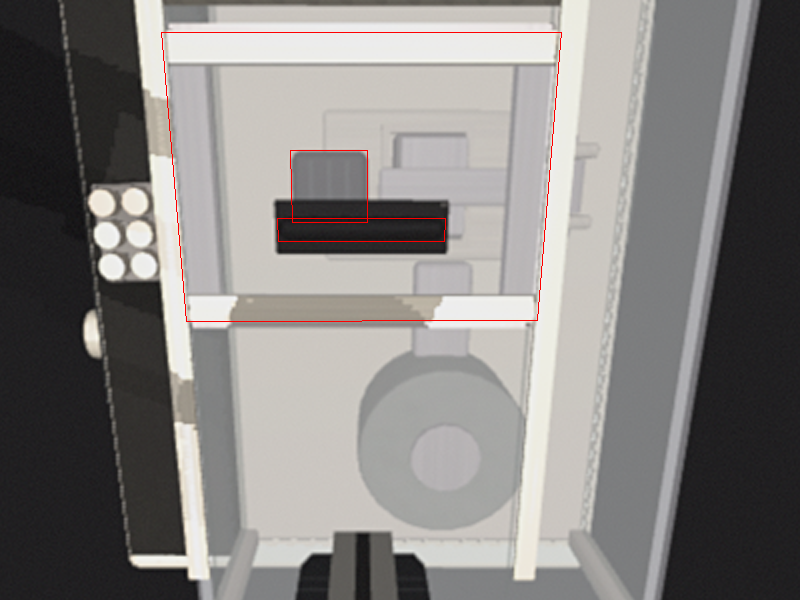

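View pics/s6.png

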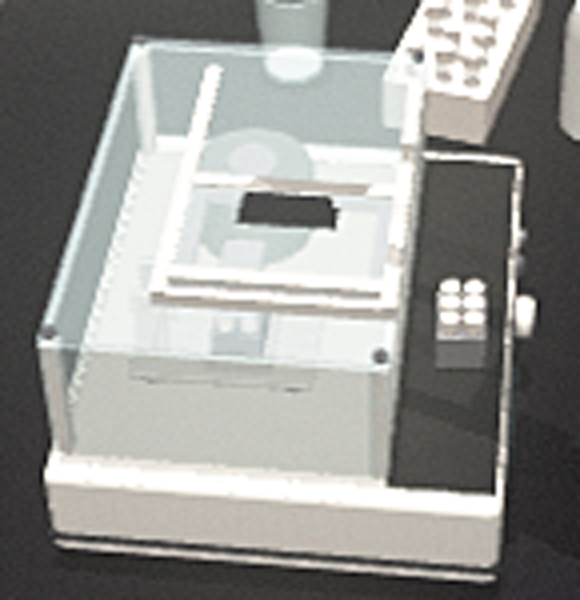

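View pics/t6.png

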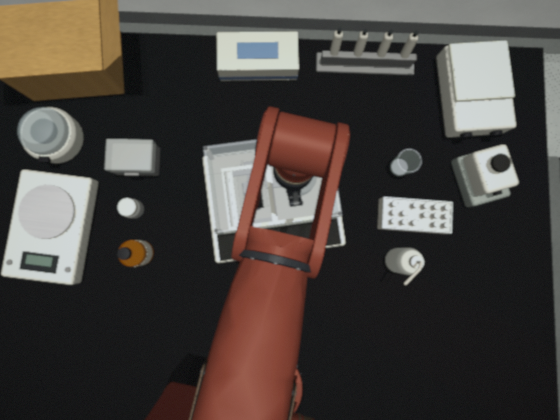

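```bash
python3 -c "
from rig import *
print(close_job())"
```

```text
the job is handed in; nothing more can be done
None
```

The clamp lever is locked down and the shutter is fully shut, done in that order. The job was handed in at about 13 s of the 45 s allowed.

- **Clamp lever:** I pressed it with closed fingers through the window until it stopped moving. The fingertip was then at z 155.5 mm, against 156 mm expected, with 27 N of push. A wrist picture afterwards showed the pad within about 2 mm of its locked outline.
- **Shutter:** I pushed it by its tab until it would not move further, with 19 N of push. The tab and plate matched the shut outline in the last picture. The finger ended about 2 mm further along than I had calculated, which I put down to position noise of 1–2 mm and the tool tilting under load.
- **Guard and bench:** No unexpected contact forces appeared at any reading, and my clearance estimates kept the fingers away from the guard and frame. The last top picture shows the bottles, boxes and racks where they were, and a side picture shows the spare cassette in place. The arm was clear above the mill when I handed in.

The small gap still visible between the plate and the stop bar I took as part of the design, since the shutter resisted firmly there. I could not confirm that from the pictures.

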